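Cam the puzzle-cube box shut

ROBOT

A 6-joint arm with a two-finger parallel gripper is mounted at the origin on the work surface. World frame = base frame: x ahead of the robot, y to its left, z up, the work surface at z = 0. Lengths are in mm, angles in rad, forces in N, time in s.
With the tool pointing down it reaches from about 350 to 975 mm from the base axis. Payload 7.1 kg.
Tool frame: the origin (TCP) lies midway between the tips of the shut fingers; the grasp point (between the pads) lies 19 mm behind it (ctrl.grasp_offset is the distance from the TCP to the grasp point, in mm); z points along the fingers, y is the line along which they close (so a half turn about z gives the same grasp; the last joint's range is limited). The gripper opens to 88 mm and grips with 3 to 60 N. Pads are 20 mm wide; open, the fingers measure 115 mm over their backs; the gripper's body (75 mm by 178 mm) begins 61 mm behind the grasp point.
Start: joints at [1.081, 0.423, 1.63, -0, 1.089, -0.019], TCP at [283.467, 557.002, 196.675] pointing down, gripper open.
Joint ranges: [-3, 3], [-0.9, 2.11], [0.09, 2.58], [-1.31, 4.45], [0.11, 2.69], [-2.54, 2.54]. Speed limits (rad/s): [2.39, 2.39, 3.01, 3.14, 3.14, 3.14].

INTERFACE

Orientations are given as a rotation vector (axis times angle).
In Python, from workcell import ctrl gives the robot as it stands. The module is installed in compiled form; this text tells all that it offers.
- The arm moves only by the tool servo_tool, never from a script. Its argument "rows" is a list of rows, each a list of 7 numbers: the turn, a rotation vector about the tool's x, y, z as a fraction of full scale, then the shift along the tool's x, y, z as a fraction of full scale, then the finger opening in mm, from 0 to 87.8. A call has 1 to 10 rows; each row is the pose to reach, as a shift and turn from the pose commanded when the call began, along the tool's axes at that moment; what a row does not reach only later rows make up. Full scale, the value 1, is 20 cm for a shift and 1.5 rad for a turn. A row lasts 1/8 s, in which the tool goes at most 62.5 mm and 10.7 degrees, less where a joint would pass 70% of its speed; a pose out of reach is approached as far as the arm can. A call with a number of a shift or a turn outside -1 to 1 is refused whole. A call with a gripper value outside its range is refused whole. The fingers move at their own pace and stop on an object; the grip force is fixed at half the most. Time passes only in rows, so rows that repeat a pose let the fingers close. It gives the time, the measured TCP pose, the force, the opening and the grip force at its end, in the units of the state.
- ctrl.get_obs(): the state, without advancing time (a new reading comes with each control period).
- ctrl.get_image(name): name is "scene" or "top"; returns (picture, depth): 420x560x3 uint8, red, green, blue; 420x560 float32, mm along the optical axis (not along the pixel's ray), 0 where there is no reading.
- ctrl.camera_info(name): a dict with "intrinsics" (3x3 intrinsics, pixels), "R" (3x3) and "t" (3): a world point X has camera coordinates R X + t. Camera axes: x right, y down, z forward; pixel columns grow to the right and rows downward; lengths in mm; the calibration is good to about 2 mm. A picture is of the moment at which its call begins. camera_info takes no time and is no camera call.
- ctrl.close_job(): hands the job in; it is judged then, once.
The state is a dict: "t": time; "qpos": joint angles; "qvel": joint speeds; "joint_torque": joint torques, N m; "ee_pos": TCP position; "orientation": TCP orientation; "ft_force": force on the tool from outside, world axes, zero at the start; "moment": the same for the moment, N m; "width": finger opening in mm; "grasp_force": force on a finger pad.
Only numpy, scipy, OpenCV 4.12 (cv2) and the standard library are available. Lean on these libraries where they do the work, as an engineer would, in place of code of your own. Each camera call takes 0.05 s, during which the arm holds its last target. There are 200 camera calls.

TASK

Two clear acrylic boxes stand on the bench with their lids ajar. Lock the one that holds the wooden puzzle cube: turn the orange wing on its lid a quarter turn clockwise, as far as it goes, so that the wing lies along the front edge and the cam draws the lid down tight on the box, then let go. Leave the wing of the box with the earbuds cases as it is.

Things in the scene. Friction and masses are not known exactly. Their poses are not given: they have to be found in the camera images.
- cube_wing_grip (a point): Centre of the orange wing on the lid of the box with the wooden puzzle cube: an upright bar 60 mm long (its x axis), 14 thick (y), 30 tall (z, up), on a hub 10 tall and 30 wide. The point is half-way up the bar, on its vertical pivot, 25 mm above the lid's top face. x points from the front edge to the hinge when open and turns with the wing. Nothing else stands on the lid.
- cube_wing (a joint): Angle of that wing in rad, growing clockwise seen from above: 0 open (bar square to the front edge), 1.571 locked at its stop (bar along the front edge). Starts at 0 to 0.15. Stiff (0.1 N m of friction), stays where left. Over the whole turn the wing sinks 4.8 mm with the lid, in step with its angle (3 mm per rad): a hand gripping it should follow it down.
- cube_lid (a joint): Hinge angle of that clear lid in rad: 0 tight on its box, 0.04 ajar (6 mm gap at the front edge); moved only by the cam under the wing. The box is fixed to the bench, 150 x 150 mm, 96 tall with the lid shut; the wing's pivot lies 30 mm in from the middle of the front edge, the hinge on the opposite edge. The puzzle cube inside is 50 mm wide.
- buds_wing (a joint): Angle of the like orange wing on the other, identical box, which holds two earbuds cases (one blue, one black); same meaning and start range; to be left as it is. The two box centres are at least 300 mm apart in y, one left and one right of straight ahead, either way round.
Things that resemble listed ones, but are neither listed nor needed, are in the scene too. Leave any green, red or yellow look-alike of the part that bears cube_wing_grip alone.

How it is judged:
By the outcome, as a careful person would: the job done as asked, in the order asked, and still so for the second after the job is handed in, with the robot touching nothing.
It also fails if it takes over 38 s, if anything falls off the work surface, if the arm or the gripper's body presses on something with over 40 N, if the wrist force passes 120 N, or if a joint passes its speed limit or range.

## Working session

There is one attempt and no reset: what is moved stays moved. The work goes in short steps, Python scripts to look and compute and a tool call to move; the robot and the scene stay as the last step left them, time stands still between calls to the robot, and variables do not carry over. Pictures are saved under pics/ and viewed, at most 10 in all, crops included, and the job is handed in when it is done.

Besides the shell and the picture viewer there is one more tool, called after "Emit:" by a JSON object that holds its "fn" and its "kwargs". servo_tool: Moves the arm, as the interface text tells. Its arguments: {"type":"object","properties":{"rows":{"type":"array","items":{"type":"array","items":{"type":"number"}}}},"required":["rows"]}

```bash
mkdir -p pics; python3 - <<'E'
from workcell import ctrl
import cv2,numpy as np
for n in("scene","top"):
    im,d=ctrl.get_image(n); cv2.imwrite(f"pics/{n}0.png",im[:,:,::-1]); np.savez(f"pics/{n}0.npz",im=im,d=d)
    c=ctrl.camera_info(n); print(n,c["intrinsics"].round(1).tolist(),c["R"].round(3).tolist(),c["t"].round(1))
o=ctrl.get_obs(); print(o["t"],o["orientation"],o["ee_pos"],o["width"],ctrl.grasp_offset)
E
```

```text
scene [[382.8, 0.0, 286.6], [0.0, 382.8, 212.8], [0.0, 0.0, 1.0]] [[-0.322, 0.947, -0.003], [0.663, 0.223, -0.715], [-0.676, -0.232, -0.699]] [ 224.9 -207.8 1205.5]
top [[450.8, 0.0, 280.9], [0.0, 450.8, 212.4], [0.0, 0.0, 1.0]] [[-0.008, -1.0, 0.006], [-0.994, 0.008, -0.105], [0.105, -0.007, -0.994]] [ -98.6  479.7 1063.9]
0.1 [-7.32650197e-01 -3.05462630e+00  2.08364411e-03] [283.24881271 556.52886588 195.97511891] 87.42811447425373 18.700000000000003
```

View pics/scene0.png

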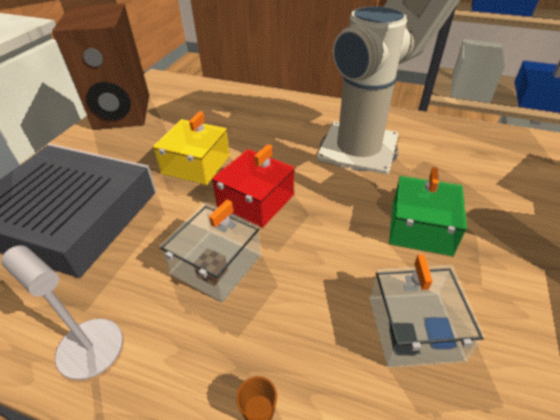

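View pics/top0.png

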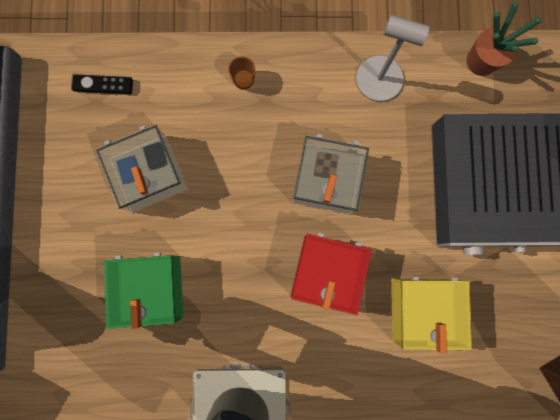

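The top picture shows five orange wings: on the clear box with the checkered cube (330,188), and look-alikes on the clear box with earbuds (139,180), the red box (328,295), the yellow box (441,338) and the green box (136,314). I choose (330,188), scene (221,213).

```bash
cat > m.py <<'E'
from workcell import ctrl
import cv2,numpy as np
def pts(n,im,d,box):
    """orange pixels in box (c0,r0,c1,r1) -> pixel coords, world points"""
    c=ctrl.camera_info(n);K,R,t=c["intrinsics"],np.array(c["R"]),np.array(c["t"])
    h=cv2.cvtColor(im,cv2.COLOR_RGB2HSV);m=(h[...,0]<16)&(h[...,1]>190)&(h[...,2]>90)
    k=np.zeros_like(m);k[box[1]:box[3],box[0]:box[2]]=1
    v,u=np.nonzero(m&k&(d>0));z=d[v,u]
    P=np.linalg.solve(K,np.array([u,v,np.ones_like(u)]))*z
    return u,v,(R.T@(P-t[:,None])).T
def rect(P,zmin):
    Q=P[P[:,2]>zmin];(c,s,a)=cv2.minAreaRect(Q[:,:2].astype(np.float32))
    b=cv2.boxPoints((c,s,a));e=[b[1]-b[0],b[2]-b[1]];e=max(e,key=np.linalg.norm)
    return np.round(c,1),np.round(s,1),np.arctan2(e[1],e[0]),len(Q),np.median(Q[:,2])
E
python3 - <<'E'
from m import *
for n,b in(("top",(305,165,355,215)),("scene",(200,190,245,235))):
    f=np.load(f"pics/{n}0.npz");u,v,P=pts(n,f["im"],f["d"],b)
    print(n,len(u),np.percentile(P,[2,25,50,75,98],axis=0).round(1).tolist())
    zt=np.percentile(P[:,2],90);print(rect(P,zt-8))
f=np.load("pics/top0.npz")
# box outline corners to world at lid plane
c=ctrl.camera_info("top");K,R,t=c["intrinsics"],np.array(c["R"]),np.array(c["t"])
for uv in((308,136),(368,148),(358,214),(294,203)):
    r=R.T@np.linalg.solve(K,[*uv,1]);o=-R.T@t;s=(100-o[2])/r[2];print(uv,(o+s*r).round(1))
i=f["im"][125:225,285:385,::-1];j=np.load("pics/scene0.npz")["im"][185:305,155:275,::-1]
cv2.imwrite("pics/crop.png",np.hstack([cv2.resize(i,(400,400),interpolation=2),cv2.resize(j,(400,400),interpolation=2)]))
E
```

```text
top 62 [[492.1, -217.4, 133.2], [501.5, -211.7, 139.8], [517.2, -207.4, 141.3], [534.1, -203.8, 142.6], [545.3, -197.7, 145.3]]
(array([ 518.8, -207. ]), array([ 9. , 56.1]), np.float32(-0.29584372), 60, np.float64(141.47091376800097))
scene 798 [[389.1, -296.1, 9.6], [402.0, -244.6, 45.7], [409.0, -217.2, 74.9], [515.5, -206.2, 129.1], [549.2, -194.8, 141.5]]
(array([ 521.8, -207.8]), array([16.3, 58.3]), np.float32(-0.28287953), 182, np.float64(139.22139521544142))
(308, 136) [ 646.7 -165.5  100. ]
(368, 148) [ 617.7 -302.4  100. ]
(358, 214) [ 466.1 -275.5  100. ]
(294, 203) [ 492.2 -131.7  100. ]
```

View pics/crop.png

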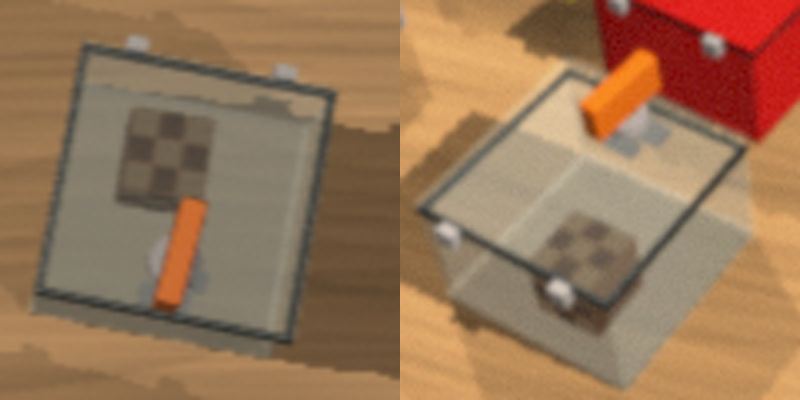

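The crop shows the bar from (168,305) to (192,200), with the checkered cube below it in the same box, so the choice holds. Both cameras put the bar centre at about (520.5, -207.5), with its top at z≈140 and yaw -0.285. The box yaw is about -0.196 and the expected pivot is about (517, -209), so the measurements agree. The hub top is at about z 111, so I'll keep the fingertips above it at z≈115.

Emit:
{"fn": "servo_tool", "kwargs": {"rows": [[0,0,0,-0.93,-0.95,0,60],[0,0,0,-0.93,-0.95,0,60],[0,0,0,-0.93,-0.95,0,60],[0,0,0,-0.93,-0.95,0,60],[0,0,0,-0.93,-0.95,0,60],[0,0,0,-0.93,-0.95,0,60]]}}

```text
t: 0.85
ee_pos: [363.4, 303.0, 196.8]
orientation: [0.736, 3.054, 0.001]
ft_force: [-0.3, 0.2, 1.9]
width: 60.0
grasp_force: 0.0
```

Emit:
{"fn": "servo_tool", "kwargs": {"rows": [[0,0,0,-0.93,-0.95,0,60],[0,0,0,-0.93,-0.95,0,60],[0,0,0,-0.93,-0.95,0,60],[0,0,0,-0.93,-0.95,0,60],[0,0,0,-0.93,-0.95,0,60],[0,0,0,-0.93,-0.95,0,60]]}}

```text
t: 1.6
ee_pos: [443.2, 50.2, 196.5]
orientation: [-0.734, -3.054, -0.001]
ft_force: [0.2, 0.2, -0.1]
width: 59.8
grasp_force: 0.0
```

Emit:
{"fn": "servo_tool", "kwargs": {"rows": [[0,0,-0.124,-0.92,-0.95,0,60],[0,0,-0.124,-0.92,-0.95,0,60],[0,0,-0.124,-0.92,-0.95,0,60],[0,0,-0.124,-0.92,-0.95,0,60],[0,0,-0.124,-0.92,-0.95,0,60],[0,0,-0.124,-0.92,-0.95,0,60],[0,0,-0.124,-0.92,-0.95,0,60]]}}

```text
t: 2.48
ee_pos: [520.1, -200.8, 196.3]
orientation: [-0.443, -3.109, -0.001]
ft_force: [-0.5, -0.7, 0.3]
width: 60.3
grasp_force: 0.0
```

```bash
cat > g.py <<'E'
import sys
from m import *
from scipy.spatial.transform import Rotation as Ro
def to(x,y,z,yaw):
    o=ctrl.get_obs();R=Ro.from_rotvec(o["orientation"]).as_matrix();Y=np.arctan2(R[1,1],R[0,1])
    print("t",round(o["t"],2),"pos",o["ee_pos"].round(1),"zaxis",R[:,2].round(3),"yaw",round(Y,3),"F",np.round(o["ft_force"],1),"M",np.round(o["moment"],2),"w",round(o["width"],1),o["grasp_force"],"q",np.round(o["qpos"],2))
    print("shift frac",(R.T@(np.array([x,y,z])-o["ee_pos"])/200).round(4),"turn z frac",round((Y-yaw)/1.5,4))
if __name__=="__main__":to(*map(float,sys.argv[1:5]))
E
python3 g.py 520.5 -207.5 115 1.286
python3 - <<'E'
from m import *
im,d=ctrl.get_image("scene");u,v,P=pts("scene",im,d,(200,190,245,235));P=P[P[:,0]>480]
print(rect(P,132),P[:,2].max())
E
```

```text
t 2.48 pos [ 520.1 -200.8  196.3] zaxis [-0.001  0.001 -1.   ] yaw 1.288 F [-0.5 -0.7  0.3] M [-0.    0.   -0.03] w 60.3 0.0 q [-0.39  0.33  1.78  0.    1.04 -1.68]
shift frac [-0.0117 -0.0319  0.4066] turn z frac 0.0012
(array([ 522. , -207.7]), array([15.4, 58.7]), np.float32(-0.30113938), 171, np.float64(139.46662619784004)) 144.0587792025159
```

Emit:
{"fn": "servo_tool", "kwargs": {"rows": [[0,0,0,-0.012,-0.032,0.0,60],[0,0,0,-0.012,-0.032,0.1,60],[0,0,0,-0.012,-0.032,0.2,60],[0,0,0,-0.012,-0.032,0.3,60],[0,0,0,-0.012,-0.032,0.36,60],[0,0,0,-0.012,-0.032,0.4,60],[0,0,0,-0.012,-0.032,0.4,60]]}}

```text
t: 3.4
ee_pos: [520.8, -209.9, 116.5]
orientation: [-0.446, -3.109, -0.0]
ft_force: [0.2, -0.7, -0.1]
width: 60.1
grasp_force: 0.0
```

```bash
python3 g.py 520.5 -207.5 115 1.286
python3 - <<'E'
from m import *
im,d=ctrl.get_image("scene");cv2.imwrite("pics/s2.png",cv2.resize(im[130:280,140:310,::-1],(680,600),interpolation=2))
E
```

```text
t 3.4 pos [ 520.8 -209.9  116.5] zaxis [-0.  0. -1.] yaw 1.286 F [ 0.2 -0.7 -0.1] M [ 0.03  0.02 -0.  ] w 60.1 0.0 q [-0.4   0.44  1.83  0.    0.88 -1.69]
shift frac [0.0049 0.011  0.0074] turn z frac 0.0001
```

View pics/s2.png

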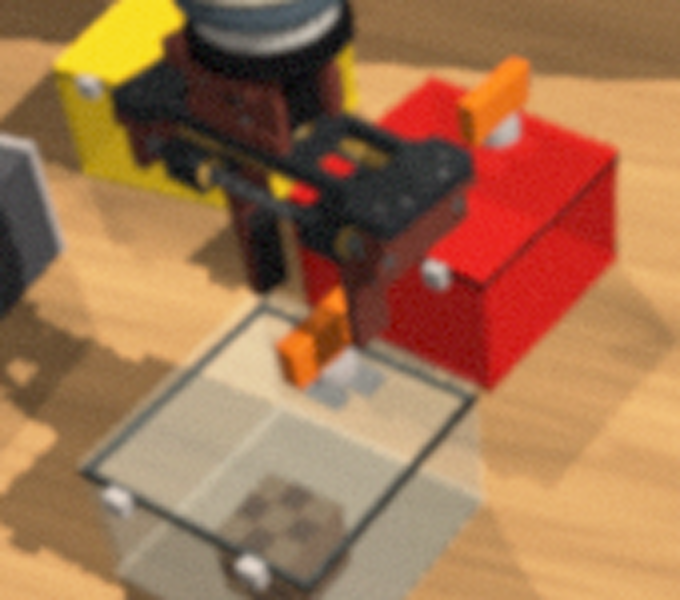

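The fingers straddle the orange bar (crop 315,340; scene about 219,215), clear of the lid. Now I centre and close.

Emit:
{"fn": "servo_tool", "kwargs": {"rows": [[0,0,0,0.005,0.011,0.007,50],[0,0,0,0.005,0.011,0.007,25],[0,0,0,0.005,0.011,0.007,18],[0,0,0,0.005,0.011,0.007,10],[0,0,0,0.005,0.011,0.007,5],[0,0,0,0.005,0.011,0.007,5],[0,0,0,0.005,0.011,0.007,5]]}}

```text
t: 4.32
ee_pos: [520.6, -207.6, 115.3]
orientation: [0.446, 3.11, -0.0]
ft_force: [-0.0, 0.0, 0.5]
width: 5.1
grasp_force: 0.1
```

```bash
python3 g.py 520.5 -207.5 115 1.286
```

```text
t 4.33 pos [ 520.6 -207.6  115.3] zaxis [ 0. -0. -1.] yaw 1.286 F [-0.   0.   0.5] M [-0.05  0.02  0.02] w 5.1 0.1338753987488417 q [-0.4   0.44  1.83 -0.    0.87 -1.69]
shift frac [0.0007 0.0005 0.0014] turn z frac 0.0
```

Closed to 5 mm with no contact, so the fingers missed the bar. I'll look again.

```bash
python3 - <<'E'
from m import *
im,d=ctrl.get_image("scene");a=cv2.resize(im[160:260,170:270,::-1],(400,400),interpolation=2)
print([rect(p[p[:,0]>470],128) for p in [pts("scene",im,d,(190,185,245,240))[2]]])
c=ctrl.camera_info("scene");q=c["R"]@np.array([520.6,-207.6,115.3])+c["t"];q=c["intrinsics"]@q;print(q[:2]/q[2])
im,d=ctrl.get_image("top");b=cv2.resize(im[135:235,280:380,::-1],(400,400),interpolation=2)
cv2.imwrite("pics/s3.png",np.hstack([a,b]))
E
```

```text
[(array([ 544.8, -187.9]), array([99.8, 51. ]), np.float32(0.6627804), 141, np.float64(136.9167412238645))]
[221.52558567 216.69717587]
```

View pics/s3.png

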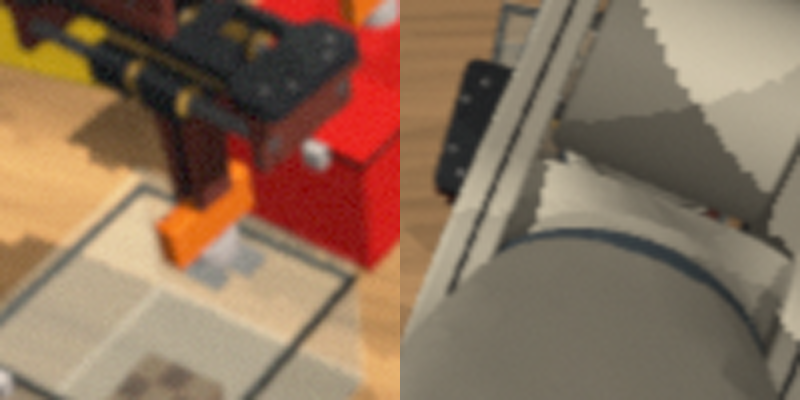

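```bash
python3 - <<'E'
from m import *
im,d=ctrl.get_image("scene")
c=ctrl.camera_info("scene");K,R,t=c["intrinsics"],np.array(c["R"]),np.array(c["t"])
for v in range(200,226,2):
    print(v,end=" ")
    for u in (213,216,219,222,225,228,231):
        p=R.T@(np.linalg.solve(K,[u,v,1])*d[v,u]-t); print(p.round().astype(int),"O" if im[v,u,0]>170 and im[v,u,2]<80 else "-",end=" ")
    print()
cv2.imwrite("pics/s4.png",cv2.resize(im[185:235,195:250,::-1],(660,600),interpolation=cv2.INTER_NEAREST))
E
python3 g.py 520.5 -207.5 115 1.286
```

```text
200 [ 529 -216  168] - [ 524 -212  166] - [ 533 -199  177] - [ 524 -198  169] - [ 518 -194  165] - [ 494 -202  142] O [ 402 -247   50] - 
202 [ 529 -216  163] - [ 525 -212  161] - [ 534 -199  172] - [ 526 -197  166] - [ 517 -196  158] - [ 498 -200  141] O [ 496 -194  141] O 
204 [ 529 -217  157] - [ 525 -213  155] - [ 534 -200  167] - [ 525 -198  159] - [ 520 -194  156] - [ 503 -197  140] O [ 495 -195  134] O 
206 [ 528 -219  150] - [ 527 -212  151] - [ 534 -201  160] - [ 526 -198  155] - [ 519 -196  149] - [ 506 -197  137] O [ 498 -194  130] O 
208 [ 528 -220  144] - [ 528 -213  146] - [ 534 -202  155] - [ 528 -198  151] - [ 521 -195  146] - [ 508 -196  133] O [ 498 -195  124] O 
210 [ 496 -242  102] - [ 527 -214  139] - [ 534 -203  149] - [ 529 -198  146] - [ 514 -200  131] O [ 506 -198  125] O [ 500 -194  121] O 
212 [ 535 -217  140] O [ 534 -211  140] O [ 531 -205  139] - [ 525 -202  135] O [ 517 -199  129] O [ 507 -198  120] O [ 499 -195  113] O 
214 [ 540 -214  140] O [ 537 -209  139] O [ 533 -205  136] O [ 524 -203  128] O [ 517 -200  122] O [ 508 -199  114] O [ 494 -199  101]
[... 212 characters left out ...]
3  119] O [ 518 -201  111] - [ 517 -195  112] - [ 506 -194  102] - 
220 [ 551 -210  134] O [ 543 -208  127] O [ 536 -205  120] O [ 528 -203  113] - [ 521 -200  108] - [ 519 -194  108] - [ 510 -192  100] - 
222 [ 550 -212  126] O [ 544 -208  122] O [ 537 -205  116] O [ 531 -202  111] - [ 528 -197  110] - [ 521 -193  105] - [ 516 -189  101] - 
224 [ 550 -213  120] - [ 544 -209  115] O [ 534 -208  106] - [ 531 -203  105] - [ 527 -198  102] - [ 523 -193  100] - [ 520 -187   99] - 
t 4.47 pos [ 520.6 -207.7  115.3] zaxis [ 0. -0. -1.] yaw 1.286 F [-0.1 -0.2 -0.3] M [0.05 0.   0.04] w 5.4 0.14190134590990056 q [-0.4   0.44  1.83 -0.    0.87 -1.69]
shift frac [0.0006 0.0006 0.0014] turn z frac -0.0
```

View pics/s4.png

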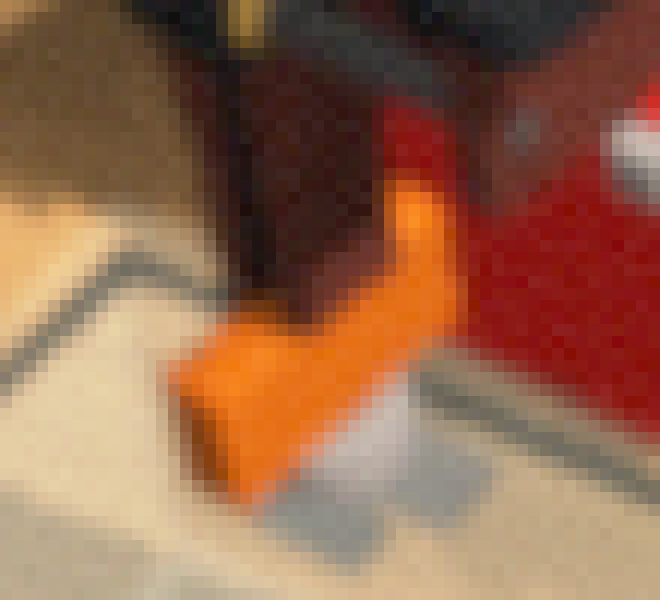

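The picture shows the shut fingers just above the bar (crop 300,320; scene 220,211). Their lower ends are at about z 142, though the pose says 115, so the tips stand about 26 mm behind the reported TCP. I'll open and measure the tip height before going lower.

Emit:
{"fn": "servo_tool", "kwargs": {"rows": [[0,0,0,0,0,-0.02,5],[0,0,0,0,0,-0.02,50],[0,0,0,0,0,-0.02,50],[0,0,0,0,0,-0.02,50],[0,0,0,0,0,-0.02,50]]}}

```text
t: 5.1
ee_pos: [520.5, -207.6, 119.2]
orientation: [-0.446, -3.11, -0.0]
ft_force: [-0.0, 0.7, 0.8]
width: 41.9
grasp_force: 0.0
```

```bash
python3 - <<'E'
from m import *
im,d=ctrl.get_image("scene")
c=ctrl.camera_info("scene");K,R,t=c["intrinsics"],np.array(c["R"]),np.array(c["t"])
V,U=np.mgrid[150:240,180:260];V=V.ravel();U=U.ravel();D=d[V,U]
P=(R.T@(np.linalg.solve(K,np.array([U,V,np.ones_like(U)]))*D-t[:,None])).T
h=cv2.cvtColor(im,cv2.COLOR_RGB2HSV)[V,U]
e=np.array([np.cos(1.286),np.sin(1.286)]);s=(P[:,:2]-[520.5,-207.5])@e;w=(P[:,:2]-[520.5,-207.5])@[e[1],-e[0]]
for z in range(100,190,5):
    k=(abs(P[:,2]-z)<2.5)&(D>0)&(abs(s)<60)&(abs(w)<16)&~((h[:,0]<16)&(h[:,1]>190)&(h[:,2]>150))
    print(z,k.sum(),"s -y:",s[k&(s<0)].round()[:6],"+y:",s[k&(s>0)].round()[:8])
E
python3 g.py 520.5 -207.5 115 1.286
```

```text
100 373 s -y: [-58. -57. -58. -57. -55. -53.] +y: [ 5.  9. 10. 12. 14. 11. 12. 14.]
105 21 s -y: [-41.] +y: [10. 11. 18. 13. 13. 13. 14.  3.]
110 42 s -y: [] +y: [4. 5. 6. 5. 7. 7. 4. 6.]
115 9 s -y: [] +y: [4. 6. 5. 6. 7. 6. 6. 7.]
120 0 s -y: [] +y: []
125 2 s -y: [] +y: [5. 6.]
130 8 s -y: [] +y: [5. 5. 6. 6. 6. 6. 6. 7.]
135 10 s -y: [] +y: [4. 6. 6. 7. 7. 6. 6. 6.]
140 29 s -y: [-5. -3. -7. -4. -1. -6.] +y: [6. 3. 4. 6. 1. 3. 6. 5.]
145 13 s -y: [-21. -23. -21. -21. -21. -20.] +y: [28. 28. 28. 26.]
150 33 s -y: [-22. -21. -21. -22. -22. -21.] +y: [29. 30. 31. 31. 29. 30. 29. 24.]
155 40 s -y: [-21. -22. -21. -22. -21. -21.] +y: [29. 30. 29. 30. 30. 31. 29. 30.]
160 40 s -y: [-22. -23. -20. -21. -21. -21.] +y: [30. 29. 29. 29. 29. 30. 30. 30.]
165 38 s -y: [-22. -20. -21. -21. -21. -20.] +y: [29. 30. 30. 30. 30. 28. 30. 28.]
170 40 s -y: [-22. -21. -20. -21. -21. -21.] +y: [29. 30. 30. 30. 29. 30. 28. 30.]
175 31 s -y: [-21. -21. -23. -21. -20. -21.] +y: [30. 31. 31. 30. 30. 30. 30. 23.]
180 33 s -y: [-22. -20. -20. -20. -21. -28.] +y: [31. 31. 30. 32. 23. 26. 29. 24.]
185 37 s -y: [-20. -22. -20. -21. -29. -28.] +y: [32. 31. 32. 32. 31. 31. 33. 24.]
t 5.15 pos [ 520.6 -207.6  119.2] zaxis [-0.  0. -1.] yaw 1.286 F [ 0.  -0.6  1.1] M [ 0.07 -0.04 -0.01] w 45.8 0.0 q [-0.4   0.43  1.83 -0.    0.88 -1.69]
shift frac [0.0004 0.0004 0.0211] turn z frac 0.0
```

The fingertips are measured at z≈143.5 with the TCP reading 119.2, and they are centred on the bar. I go down 27 mm so the tips are at about 116.

Emit:
{"fn": "servo_tool", "kwargs": {"rows": [[0,0,0,0,0,0.04,50],[0,0,0,0,0,0.08,50],[0,0,0,0,0,0.11,50],[0,0,0,0,0,0.135,50],[0,0,0,0,0,0.135,50]]}}

```text
t: 5.78
ee_pos: [520.3, -207.5, 91.7]
orientation: [-0.446, -3.109, -0.0]
ft_force: [0.2, 0.2, 0.3]
width: 49.8
grasp_force: 0.0
```

Emit:
{"fn": "servo_tool", "kwargs": {"rows": [[0,0,0,0,0,0,30],[0,0,0,0,0,0,20],[0,0,0,0,0,0,10],[0,0,0,0,0,0,5],[0,0,0,0,0,0,5],[0,0,0,0,0,0,5]]}}

```text
t: 6.52
ee_pos: [520.4, -208.5, 92.5]
orientation: [0.445, 3.11, -0.002]
ft_force: [-2.1, -5.6, 0.4]
width: 13.9
grasp_force: 30.0
```

```bash
python3 g.py 520.5 -207.5 92 1.286
```

```text
t 6.53 pos [ 520.4 -208.5   92.5] zaxis [-0.    -0.001 -1.   ] yaw 1.287 F [-2.1 -5.6  0.4] M [-0.81  0.32  0.05] w 13.9 29.976057708263397 q [-0.4   0.47  1.84 -0.    0.83 -1.69]
shift frac [0.001  0.0049 0.0023] turn z frac 0.0004
```

Gripped, with the opening at 13.9 mm. Now I turn clockwise, following the bar down, and ease off the 1 mm side load.

Emit:
{"fn": "servo_tool", "kwargs": {"rows": [[0,0,0,0,-0.004,0,5],[0,0,0.08,0,-0.004,0.002,5],[0,0,0.16,0,-0.004,0.004,5],[0,0,0.24,0,-0.004,0.005,5],[0,0,0.32,0,-0.004,0.007,5],[0,0,0.4,0,-0.004,0.009,5],[0,0,0.48,0,-0.004,0.011,5],[0,0,0.48,0,-0.004,0.011,5]]}}

```text
t: 7.52
ee_pos: [520.0, -208.3, 90.2]
orientation: [-1.511, -2.754, 0.0]
ft_force: [-3.4, 0.0, 3.3]
width: 13.8
grasp_force: 30.0
```

```bash
python3 g.py 520.5 -208.5 88 -0.197
```

```text
t 7.53 pos [ 520.  -208.3   90.2] zaxis [-0.001  0.    -1.   ] yaw 0.567 F [-3.4  0.   3.3] M [-0.6   0.71 -0.11] w 13.8 30.021574795246124 q [-0.4   0.48  1.84 -0.    0.82 -0.97]
shift frac [-0.0025  0.0016  0.0109] turn z frac 0.5094
```

Emit:
{"fn": "servo_tool", "kwargs": {"rows": [[0,0,0.08,0,0,0.002,5],[0,0,0.16,0,0,0.004,5],[0,0,0.24,0,0,0.005,5],[0,0,0.32,0,0,0.007,5],[0,0,0.4,0,0,0.009,5],[0,0,0.46,0,0,0.01,5],[0,0,0.49,0,0,0.011,5],[0,0,0.51,0,0,0.011,5],[0,0,0.51,0,0,0.011,5]]}}

```text
t: 8.65
ee_pos: [519.9, -208.0, 87.8]
orientation: [-2.429, -1.991, 0.001]
ft_force: [-3.5, 2.7, 3.4]
width: 13.5
grasp_force: 30.0
```

```bash
python3 g.py 520.5 -208.5 88 -0.197
```

```text
t 8.65 pos [ 519.9 -208.    87.8] zaxis [-0.001  0.001 -1.   ] yaw -0.198 F [-3.5  2.7  3.4] M [-0.16  0.72 -0.07] w 13.5 30.000217258930206 q [-0.4   0.48  1.85  0.    0.82 -0.2 ]
shift frac [-0.0018  0.0032 -0.0008] turn z frac -0.0005
```

The moment is still only friction, so I press on a little to find the stop.

Emit:
{"fn": "servo_tool", "kwargs": {"rows": [[0,0,0.015,0,0,0,5],[0,0,0.03,0,0,0,5],[0,0,0.03,0,0,0,5]]}}

```text
t: 9.02
ee_pos: [520.0, -208.0, 87.8]
orientation: [-2.474, -1.935, 0.001]
ft_force: [-3.0, 3.8, 4.6]
width: 13.7
grasp_force: 30.5
```

```bash
python3 g.py 520.5 -208.5 88 -0.197
```

```text
t 9.03 pos [ 520.  -208.    87.8] zaxis [-0.001  0.    -1.   ] yaw -0.244 F [-3.   3.8  4.6] M [0.22 0.71 0.68] w 13.7 30.4921093583107 q [-0.4   0.48  1.85  0.    0.82 -0.16]
shift frac [-0.0018  0.0029 -0.0012] turn z frac -0.031
```

The moment jumped to 0.68 N m, so the wing is at its stop. Release and rise.

Emit:
{"fn": "servo_tool", "kwargs": {"rows": [[0,0,0,0,0,0,20],[0,0,0,0,0,0,45],[0,0,0,0,0,0,45],[0,0,0,0,0,0,45]]}}

```text
t: 9.52
ee_pos: [520.5, -208.5, 87.9]
orientation: [2.475, 1.934, 0.0]
ft_force: [0.5, -1.4, -0.5]
width: 44.1
grasp_force: 0.0
```

Emit:
{"fn": "servo_tool", "kwargs": {"rows": [[0,0,0,0,0,-0.1,45],[0,0,0,0,0,-0.25,45],[0,0,0,0,0,-0.5,45],[0,0,0,0,0,-0.8,45],[0,0,0,0,0,-0.8,45]]}}

```text
t: 10.15
ee_pos: [523.4, -209.7, 253.0]
orientation: [2.469, 1.929, 0.008]
ft_force: [-0.2, 0.0, -0.3]
width: 44.5
grasp_force: 0.0
```

```bash
python3 g.py 520.5 -208.5 88 -0.197
python3 - <<'E'
from m import *
im,d=ctrl.get_image("scene");u,v,P=pts("scene",im,d,(195,190,250,240));P=P[P[:,0]>480]
print(rect(P,128))
cv2.imwrite("pics/s5.png",cv2.resize(im[130:330,140:500,::-1],(800,444),interpolation=2))
E
```

```text
t 10.15 pos [ 523.4 -209.7  253. ] zaxis [ 0.009 -0.004 -1.   ] yaw -0.244 F [-0.2  0.  -0.3] M [-0.12  0.04 -0.03] w 44.5 0.0 q [-0.4   0.27  1.72  0.    1.14 -0.16]
shift frac [ 0.0035 -0.0234  0.825 ] turn z frac -0.0314
(array([ 519.7, -206.3]), array([58.4, 15.7]), np.float32(1.3564612), 173, np.float64(135.28294955173837))
```

View pics/s5.png

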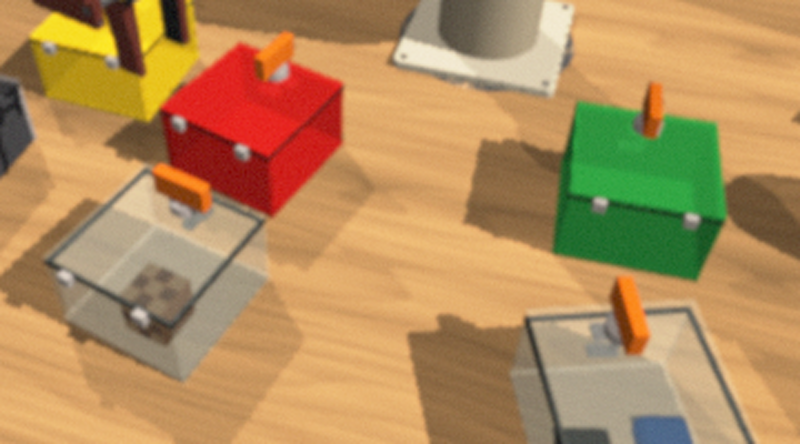

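The picture shows the cube box's wing (crop 183,187) lying along its front edge. It measures yaw -1.785 against an expected -1.77 and has dropped about 4 mm. The earbuds wing (628,315) is unchanged and the arm is clear.

```bash
python3 -c "
from workcell import ctrl
print(ctrl.close_job())"
```

```text
the job is handed in; nothing more can be done
None
```

The wing on the puzzle-cube box is turned clockwise to its stop and lies along the front edge, the lid is drawn down, the earbuds box is untouched, and the job was handed in at about 10 s with the arm clear.

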